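# Lock the sample rack into its travel bay

## Robot

A 6-joint arm with a two-finger parallel gripper is mounted at the origin on a cart in front of the work surface, level with it; the furniture and walls round the work are solid. World frame = base frame: x ahead of the robot, y to its left, z up, the work surface at z = 0. Lengths are in m, angles in rad, forces in N, time in s.
With the tool pointing down it reaches from about 0.35 to 0.975 m from the base axis. Payload 4.9 kg.
Tool frame: the origin (TCP) lies on the centre line of the jaws, within the pads' length; the fingertips stand manip.tip_reach ahead of it and the grasp point (between the pads) is the TCP (manip.tip_reach is the distance from the TCP to the fingertips, in m); z points along the fingers, y is the line along which they close (so a half turn about z gives the same grasp; the last joint's range is limited). The gripper opens to 85 mm and grips with 20 to 120 N. Pads are 22 mm wide; open, the fingers measure 114 mm over their backs; the gripper's body (76 mm by 85 mm) begins 54 mm behind the grasp point. The pads swing forward as they close: fully open they stand 13 mm farther back than shut.
Start: joints at [1.007, 0.053, 1.613, -0, 1.476, -0.119], TCP at [0.269, 0.564, 0.25] pointing down, gripper open.
Joint ranges: [-3.01, 3.01], [-1.01, 2.22], [0.06, 2.58], [-1.02, 4.17], [0.09, 2.62], [-3.14, 3.14]. Speed limits (rad/s): [2.57, 2.57, 3.14, 3.14, 3.14, 3.14].

## Interface

Orientations are given as a unit quaternion [w, x, y, z].
In Python, from plant import manip gives the robot as it stands. The module is installed in compiled form; this text tells all that it offers.
- The arm moves only by the tool move_arm, never from a script. Its argument "rows" is a list of rows, each a list of 7 numbers: the shift along the tool's x, y, z in cm, then the turn, a rotation vector about the tool's x, y, z in degrees, then the opening, from -1 (shut) to 1 (fully open). In form: [[tx, ty, tz, ax, ay, az, jaw], ...]. A call has 1 to 20 rows; each row shifts and turns the commanded pose from where the row before left it, along the tool's axes as they then stand; what a row does not reach is not made up. A row lasts 1/12 s, in which the tool goes at most 41.7 mm and 7.16 degrees, less where a joint would pass 70% of its speed; a pose out of reach is approached as far as the arm can. A call is refused whole if a number of a shift passes 4.17 or a number of a turn 7.16, either way. A call with a gripper value outside its range is refused whole. The fingers move at their own pace and stop on an object; the grip force is fixed at half the most. Time passes only in rows, so rows that do not move let the fingers close. It gives the time, the measured TCP pose, the force, the opening and the grip force at its end, in the units of the state.
- manip.state(): the state, without advancing time (a new reading comes with each control period).
- manip.grab_frame(name): name is "scene" or "top"; returns a dict with "img" (400x640x3 uint8, blue, green, red), "mtx" (3x3 intrinsics, pixels), "R" (3x3) and "t" (3): a world point X has camera coordinates R X + t. Camera axes: x right, y down, z forward; pixel columns grow to the right and rows downward; lengths in m; the calibration is good to about 2 mm. A picture is of the moment at which its call begins. There is no depth.
- manip.job_done(): hands the job in; it is judged then, once.
The state is a dict: "time": time; "joint_pos": joint angles; "joint_vel": joint speeds; "joint_efforts": joint torques, N m; "tool_pos": TCP position; "tool_rot": TCP orientation; "contact_force": force on the tool from outside, world axes, zero at the start; "ft_torque": the same for the moment, N m; "gripper_width": opening from 0.0 (shut) to 1.0 (fully open); "grasp_force": force on a finger pad.
Only numpy, scipy, OpenCV 4.12 (cv2) and the standard library are available. Lean on these libraries where they do the work, as an engineer would, in place of code of your own. Each camera call takes 0.05 s, during which the arm holds its last target. There are 200 camera calls.

## Task

The bus is about to drive off: bolt the tube rack into its bay. With the fingertips, push the orange knob along the long leg of its L-shaped slot to the corner, then sideways down the short leg fully to its end, and leave it there. Only push the knob, never squeeze it between the fingers, and leave the rack of tubes, the roll of labels, the buckle and the mug where they stand.

Things in the scene. Friction and masses are not known exactly. Their poses are not given: they have to be found in the camera images.
- lock_station: White fixture on a grey 6 mm base plate, 170 x 217 mm; origin on the worktop, base plate x -80 to 90, y -115 to 102 mm. z up; -x is its front (to the robot at zero yaw), +y its left. Flat lock housing with the L-shaped slot: x -76 to 0, y -110 to 26, top 27 mm high. Rack bay at its left: x -16 to 86, y 31 to 89, walls 31 mm high, open at the front. Bolt keeper at x -30, y 84 to 98.
- bolt_slide (a joint): Travel of knob and steel bolt along the long leg, in +y of lock_station, m: 0 fully open, 0.060 at the corner (end stop; the bolt is then across the mouth of the bay). Sliding friction 1.5 N, stays where it is left, no spring. It starts between 0 and 0.02.
- gate_slide (a joint): Travel of the knob along the short leg, in -x of lock_station, m: 0 in the long leg, 0.024 at the end of the short leg (end stop). Friction 1.5 N, no spring. The knob's stem runs in the slot, so it can leave 0 only when bolt_slide is above about 0.057.
- knob_center (a point): Centre of the orange knob: a square block 30 x 30 mm, 29 mm high, upright, its sides parallel to lock_station's axes; this point is 45.5 mm above the worktop; underside 31 mm, top 60 mm above the worktop (4 mm gap to the housing's top). It cannot turn, tilt or be lifted.
- knob_near: The knob's side face towards -x of lock_station; origin at its centre, 13.5 mm from the knob's centre.
- knob_far: The knob's side face towards +x of lock_station; origin at its centre, 13.5 mm from the knob's centre.
- knob_left: The knob's side face towards +y of lock_station; origin at its centre, 13.5 mm from the knob's centre.
- knob_right: The knob's side face towards -y of lock_station; origin at its centre, 13.5 mm from the knob's centre.
- slot_corner (a point): Corner of the slot, 9 mm wide, on the housing's top, 27 mm above the worktop, at (-30, -15) mm in lock_station. The long leg comes to it in +y from (-30, -75), marked by a red dot; the short leg leaves it in -x. The knob's centre is above it when bolt_slide is 0.060 and gate_slide 0.
- slot_end (a point): End of the short leg on the housing's top, 27 mm above the worktop, at (-54, -15) mm in lock_station, near a green dot: the knob's centre is above it when locked.
- tube_rack: Wire rack 43 x 91 x 63 mm standing loose in the bay with four capped sample tubes in it (tops about 110 mm above the worktop); origin at the centre of its underside.
- label_roll: Roll of white labels, 69 mm across, 30 mm high, on the worktop; origin at the centre of its underside.
- tourniquet_buckle: Black buckle with a red button, 28 x 34 x 14 mm, on the worktop; origin at the centre of its underside.
- mug: Orange mug, 81 mm across, 112 mm with its handle, 94 mm high, on the worktop; origin at the centre of its underside.
Mind the look-alikes: they are no part of the job. Leave any yellow look-alike of the tube_rack alone.

How it is judged:
On the way, in this order (a step that is already met when the one before it is completed fails the run):
1. the knob has been pushed along the long leg to the corner (value of joint bolt_slide above 0.055 m), for 0.05 s.
2. the knob has been pushed to the end of the short leg (value of joint gate_slide above 0.02 m), for 0.2 s.
At the end, for the whole second after the job is handed in: The knob rests within 4 mm of the end of the short leg (gate_slide above 0.020) with the bolt across the bay (bolt_slide above 0.055); the rack stands upright and at rest on the floor of its bay behind the bolt (value of joint bolt_slide above 0.055 m and value of joint gate_slide above 0.02 m and x of tube_rack in the frame of lock_station above 0.023 m and z of tube_rack in the frame of lock_station below 0.01 m and angle between tube_rack's own z axis and vertical below 0.1 rad and linear speed of tube_rack below 0.02 m/s); the robot touches nothing.
It fails at once if the knob is squeezed between the fingers (over 1 N on two opposite sides at once) ((contact force between the fingers and knob_near above 1 N and contact force between the fingers and knob_far above 1 N) or (contact force between the fingers and knob_left above 1 N and contact force between the fingers and knob_right above 1 N)).
It fails at once if the rack of tubes is lifted, tipped or carried (moved over 15 mm) (distance of tube_rack from where it was at the start of the episode above 0.015 m or angle between tube_rack's own z axis and vertical above 0.25 rad).
It fails at once if the roll, the buckle or the mug is moved over 20 mm (distance of any of label_roll, tourniquet_buckle, mug from where it was at the start of the episode above 0.02 m).
It also fails if it takes over 45 s, if anything falls off the work surface, if the arm or the gripper's body presses on something with over 40 N, if the wrist force passes 120 N, or if a joint passes its speed limit or range.

## Working session

There is one attempt and no reset: what is moved stays moved. The work goes in short steps, Python scripts to look and compute and a tool call to move; the robot and the scene stay as the last step left them, time stands still between calls to the robot, and variables do not carry over. Pictures are saved under pics/ and viewed, at most 10 in all, crops included, and the job is handed in when it is done.

Besides the shell and the picture viewer there is one more tool, called after "Emit:" as name(argument=value, ...), one argument or row to a line, values as JSON. move_arm: Moves the arm, as the interface text tells. Its arguments: {"type":"object","properties":{"rows":{"type":"array","items":{"type":"array","items":{"type":"number"}}}},"required":["rows"]}

```bash
mkdir -p pics; python3 - <<'E'
from plant import manip
import cv2,pickle
d={}
for n in("scene","top"):
    f=manip.grab_frame(n); d[n]=f; cv2.imwrite(f"pics/{n}0.png",f["img"]); print(n,-f["R"].T@f["t"])
pickle.dump(d,open("f0.pkl","wb"))
print(manip.state(),manip.tip_reach)
E
```

```text
scene [ 0.03486958 -0.64217079  0.87456957]
top [0.20808674 0.05667524 1.18434453]
{'time': 0.1, 'joint_pos': array([ 1.00698962e+00,  5.33254947e-02,  1.61416193e+00, -4.39070959e-06,
        1.47600210e+00, -1.19015468e-01]), 'joint_vel': array([ 0.00022467, -0.00080368, -0.00152997, -0.00074041,  0.00101846,
       -0.00027786]), 'joint_efforts': array([ 2.13960616e-04, -3.94905424e+01, -3.71361923e+01, -7.20476964e-05,
        3.94961913e-03,  5.92079090e-06]), 'tool_pos': array([0.26864207, 0.56373144, 0.24916131]), 'tool_rot': array([-3.15494075e-04,  2.20566570e-01,  9.75371462e-01, -8.94428862e-04]), 'contact_force': array([ 0.46425146,  0.32751439, -0.31644902]), 'ft_torque': array([-0.03816658, -0.01385995, -0.02259502]), 'grasp_force': 0.0, 'gripper_width': 0.9995071193021432} 0.019
```

View pics/scene0.png

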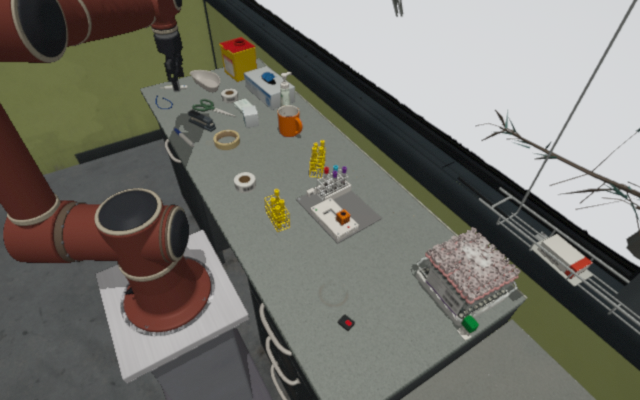

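View pics/top0.png

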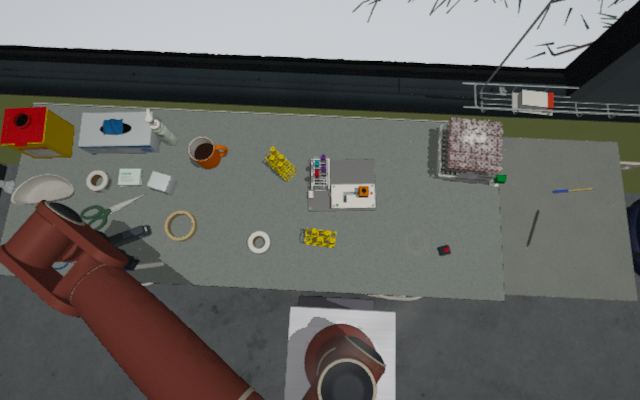

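The fixture is at about (342,185) in the top view, with the orange knob at (363,191). The other orange thing is the mug at (205,152), and the yellow look-alike racks are at (280,163) and (320,237). I'll confirm this in an enlarged crop and measure the fixture.

```bash
cat > h.py <<'E'
import numpy as np,cv2
def ray(f,uv,z):
    c=-f["R"].T@f["t"]; d=f["R"].T@np.linalg.solve(f["mtx"],[uv[0],uv[1],1.]); return c+d*(z-c[2])/d[2]
def proj(f,X):
    p=f["mtx"]@(f["R"]@np.asarray(X,float)+f["t"]); return p[:2]/p[2]
def blob(f,lo,hi,box):
    x0,y0,x1,y1=box
    m=cv2.inRange(cv2.cvtColor(f["img"],cv2.COLOR_BGR2HSV),lo,hi)[y0:y1,x0:x1]
    n,l,s,c=cv2.connectedComponentsWithStats(m)
    i=1+s[1:,4].argmax(); p=np.argwhere(l==i)[:,::-1]+[x0,y0]
    return p.astype(np.float32)
E
python3 - <<'E'
import pickle,cv2,numpy as np
from h import *
d=pickle.load(open("f0.pkl","rb")); t=d["top"]; s=d["scene"]
a=cv2.resize(t["img"][145:220,295:385],None,fx=6,fy=6,interpolation=2); b=cv2.resize(s["img"][160:245,290:385],None,fx=5,fy=5,interpolation=2)
cv2.imwrite("pics/c1.png",a);cv2.imwrite("pics/c2.png",b)
for n,box in(("top",(345,175,385,210)),("scene",(325,200,365,230))):
    p=blob(d[n],(3,150,60),(18,255,255),box); print(n,len(p),p.mean(0),p.min(0),p.max(0),ray(d[n],p.mean(0),.05))
    w=blob(d[n],(0,0,190),(179,40,255),(325,180,380,212) if n=="top" else (308,195,360,240))
    r=cv2.minAreaRect(w); print(r); print([ray(d[n],q,.027)[:2].round(4) for q in cv2.boxPoints(r)])
E
```

```text
top 82 [362.87805 190.97562] [359. 186.] [367. 196.] [ 0.5046623  -0.04809774  0.05      ]
((352.5, 195.5), (21.0, 41.0), 90.0)
[array([0.5253, 0.0475]), array([ 0.5317, -0.0816]), array([ 0.464, -0.083]), array([0.4576, 0.0445])]
scene 130 [342.8     216.58461] [337. 210.] [349. 224.] [ 0.50422562 -0.04937546  0.05      ]
((334.2500305175781, 216.75003051757812), (42.42640686035156, 21.92030906677246), 45.0)
[array([0.4529, 0.0393]), array([0.529 , 0.0713]), array([ 0.5362, -0.078 ]), array([ 0.4652, -0.1024])]
```

View pics/c1.png

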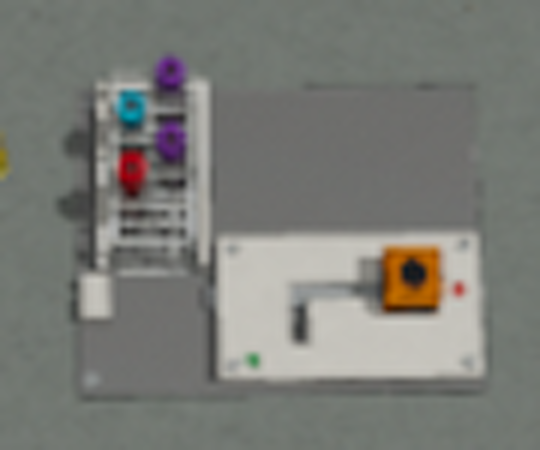

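View pics/c2.png

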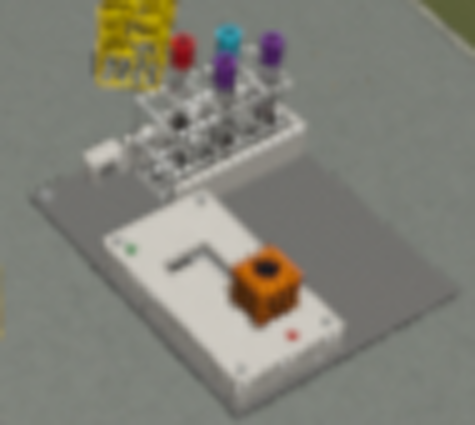

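The crops show the white housing, the L slot (corner at crop 300,288), the red dot (459,289), the green dot (253,360) and the orange knob (412,278). The tube rack with coloured caps stands in the bay at upper left. This is the right fixture. Next I'll fit its pose.

```bash
python3 - <<'E'
import pickle
from h import *
from scipy.optimize import least_squares
d=pickle.load(open("f0.pkl","rb"))
T=[((0,26,27),(219,233)),((0,-110,27),(480,233)),((-76,-110,27),(486,380)),((-76,26,27),(217,380)),((-80,102,6),(78,397)),((-80,-115,6),(487,392)),((90,-115,6),(476,87)),((-30,-15,27),(300,288))]
S=[((0,26,27),(203,193)),((0,-110,27),(343,325)),((-76,-110,27),(240,382)),((-76,26,27),(106,238)),((-80,102,6),(33,195)),((-80,-115,6),(238,415)),((90,-115,6),(460,292)),((-30,-15,27),(205,247))]
L=[("top",l,np.array(c)/6+[295,145]-.42) for l,c in T]+[("scene",l,np.array(c)/5+[290,160]-.4) for l,c in S]
W=lambda p,l:np.array([p[0]+np.cos(p[2])*l[0]/1e3-np.sin(p[2])*l[1]/1e3,p[1]+np.sin(p[2])*l[0]/1e3+np.cos(p[2])*l[1]/1e3,l[2]/1e3])
for sel in(("top",),("scene",),("top","scene")):
    r=least_squares(lambda p:np.concatenate([proj(d[n],W(p,l))-c for n,l,c in L if n in sel]),[.5,.03,0],x_scale=.01)
    print(sel,r.x.round(4),np.abs(r.fun).max())
p=r.x
for n,box in(("top",(345,175,385,210)),("scene",(325,200,365,230))):
    b=blob(d[n],(3,150,60),(18,255,255),box)
    for bolt in(0,.005,.01,.015,.02):
        # centroid of full silhouette of projected cube
        q=np.array([proj(d[n],W(p,(-30+i*13.5,-75+bolt*1e3+j*13.5,z))) for i in(-1,1) for j in(-1,1) for z in(31,60)],np.float32)
        print(n,bolt,q.min(0).round(1),q.max(0).round(1),b.min(0),b.max(0)) 
for l in((-30,-75,45),(-30,-15,45),(-54,-15,45)):print(l,W(p,l).round(4))
E
```

```text
('top',) [0.5298 0.0242 0.0554] 0.7038344521151316
('scene',) [0.5317 0.027  0.0571] 0.7932143039265043
('top', 'scene') [0.5306 0.0253 0.0564] 0.8668995426673689
top 0 [358.9 185.9] [368.8 196.7] [359. 186.] [367. 196.]
top 0.005 [357.3 185.9] [367.2 196.7] [359. 186.] [367. 196.]
top 0.01 [355.7 185.9] [365.5 196.7] [359. 186.] [367. 196.]
top 0.015 [354.1 185.9] [363.9 196.7] [359. 186.] [367. 196.]
top 0.02 [352.5 185.9] [362.3 196.7] [359. 186.] [367. 196.]
scene 0 [336.4 209.8] [350.2 226.2] [337. 210.] [349. 224.]
scene 0.005 [335.4 208.7] [349.1 225.1] [337. 210.] [349. 224.]
scene 0.01 [334.4 207.7] [348.1 224. ] [337. 210.] [349. 224.]
scene 0.015 [333.3 206.7] [347. 223.] [337. 210.] [349. 224.]
scene 0.02 [332.3 205.6] [345.9 221.9] [337. 210.] [349. 224.]
(-30, -75, 45) [ 0.5048 -0.0513  0.045 ]
(-30, -15, 45) [0.5015 0.0086 0.045 ]
(-54, -15, 45) [0.4775 0.0073 0.045 ]
```

Emit:
move_arm(
  rows=[
    [0, 0, 0, 0, 0, 6.8, -1],
    [0, 0, 0, 0, 0, 6.8, -1],
    [0, 0, 0, 0, 0, 6.8, -1],
    [0, 0, 0, 0, 0, 6.8, -1],
    [0, 0, 0, 0, 0, 6.8, -1],
    [0, 0, 0, 0, 0, 6.8, -1],
    [0, 0, 0, 0, 0, 6.8, -1],
    [0, 0, 0, 0, 0, 6.8, -1],
    [0, 0, 0, 0, 0, 6.9, -1],
    [0, 0, 0, 0, 0, 0, -1],
  ],
)

```text
time: 0.93
tool_pos: [0.2687, 0.5639, 0.2496]
tool_rot: [0.0, 0.688, 0.726, -0.001]
contact_force: [0.3, -1.0, 0.0]
gripper_width: 0.004
grasp_force: 0.0
```

Emit:
move_arm(
  rows=[
    [-3.2, 0.96, 0, 0, 0, 0, -1],
    [-3.2, 0.96, 0, 0, 0, 0, -1],
    [-3.2, 0.96, 0, 0, 0, 0, -1],
    [-3.2, 0.96, 0, 0, 0, 0, -1],
    [-3.2, 0.96, 0, 0, 0, 0, -1],
    [-3.2, 0.96, 0, 0, 0, 0, -1],
    [-3.2, 0.96, 0, 0, 0, 0, -1],
    [-3.2, 0.96, 0, 0, 0, 0, -1],
    [-3.2, 0.96, 0, 0, 0, 0, -1],
    [-3.2, 0.96, 0, 0, 0, 0, -1],
    [-3.2, 0.96, 0, 0, 0, 0, -1],
    [-3.2, 0.96, 0, 0, 0, 0, -1],
    [-3.2, 0.96, 0, 0, 0, 0, -1],
    [-3.2, 0.96, 0, 0, 0, 0, -1],
    [-3.2, 0.96, 0, 0, 0, 0, -1],
    [-3.2, 0.96, 0, 0, 0, 0, -1],
    [-3.2, 0.96, 0, 0, 0, 0, -1],
    [-3.2, 0.96, 0, 0, 0, 0, -1],
    [-3.2, 0.96, 0, 0, 0, 0, -1],
    [-3.2, 0.96, 0, 0, 0, 0, -1],
  ],
)

```text
time: 2.6
tool_pos: [0.4966, -0.0658, 0.2501]
tool_rot: [-0.0, 0.686, 0.728, 0.0]
contact_force: [0.2, 1.1, -0.3]
gripper_width: -0.001
grasp_force: 0.0
```

```bash
cat >> h.py <<'E'
P=(.5306,.0253,.0564)
def st(manip):
    from scipy.spatial.transform import Rotation as Ro
    s=manip.state(); c,k=np.cos(P[2]),np.sin(P[2]); d=s["tool_pos"][:2]-P[:2]
    R=Ro.from_quat(s["tool_rot"],scalar_first=True).as_matrix()
    print("t",s["time"],"station mm",(1e3*np.array([c*d[0]+k*d[1],-k*d[0]+c*d[1],s["tool_pos"][2]])).round(1),"yaw err",np.degrees(np.arctan2(R[1,1],R[0,1])-P[2]).round(2),"z",R[:,2].round(3),"F",s["contact_force"].round(1),"w",s["gripper_width"])
E
python3 -c "
from h import *
from plant import manip
st(manip);print(manip.tip_reach)"
```

```text
t 2.6 station mm [-39.1 -89.  250.1] yaw err 0.16 z [-0.  0. -1.] F [ 0.2  1.1 -0.3] w -0.001254246383029527
0.019
```

Emit:
move_arm(
  rows=[
    [-3.2, 0.9, 0, 0, 0, 0, -1],
    [0, 0, 3, 0, 0, 0, -1],
    [0, 0, 3, 0, 0, 0, -1],
    [0, 0, 3, 0, 0, 0, -1],
    [0, 0, 3, 0, 0, 0, -1],
    [0, 0, 2, 0, 0, 0, -1],
    [0, 0, 1, 0, 0, 0, -1],
    [0, 0, 1, 0, 0, 0, -1],
    [0, 0, 1, 0, 0, 0, -1],
    [0, 0, 1, 0, 0, 0, -1],
    [0, 0, 0.6, 0, 0, 0, -1],
    [0, 0, 0, 0, 0, 0, -1],
  ],
)

```text
time: 3.6
tool_pos: [0.5068, -0.0953, 0.0633]
tool_rot: [-0.001, 0.687, 0.727, -0.0]
contact_force: [-1.1, 0.1, -0.4]
gripper_width: 0.002
grasp_force: 0.0
```

```bash
python3 -c "
from h import *
from plant import manip
st(manip)
f=manip.grab_frame('scene');g=manip.grab_frame('top')
cv2.imwrite('pics/s1.png',np.hstack([cv2.resize(f['img'][140:240,290:390],None,fx=4,fy=4),cv2.resize(g['img'][140:240,310:410],None,fx=4,fy=4)]))"
```

```text
t 3.6 station mm [ -30.6 -119.1   63.3] yaw err 0.0 z [-0.002  0.001 -1.   ] F [-1.1  0.1 -0.4] w 0.0023310157816016225
```

View pics/s1.png

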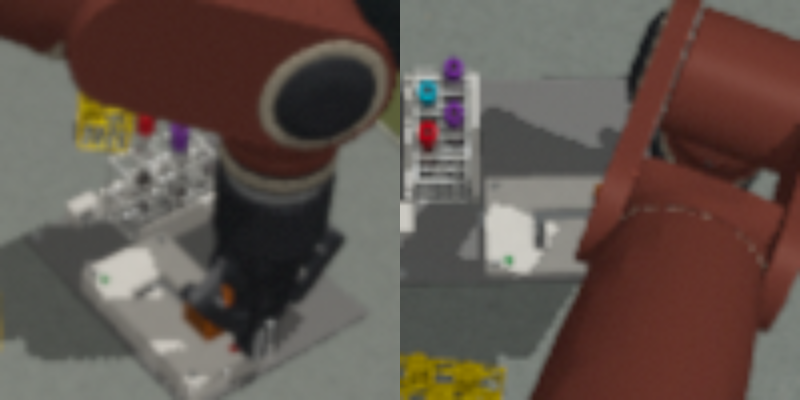

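The fingertips are beside the knob's right face (knob at left-crop pixel 210,310), on the −y side, as planned. I'll push along +y now.

Emit:
move_arm(
  rows=[
    [0.5, 0, 0, 0, 0, 0, -1],
    [0.5, 0, 0, 0, 0, 0, -1],
    [0.5, 0, 0, 0, 0, 0, -1],
    [0.5, 0, 0, 0, 0, 0, -1],
    [0.5, 0, 0, 0, 0, 0, -1],
    [0.5, 0, 0, 0, 0, 0, -1],
    [0.5, 0, 0, 0, 0, 0, -1],
    [0.5, 0, 0, 0, 0, 0, -1],
    [0.5, 0, 0, 0, 0, 0, -1],
    [0.5, 0, 0, 0, 0, 0, -1],
    [0.5, 0, 0, 0, 0, 0, -1],
    [0.5, 0, 0, 0, 0, 0, -1],
    [0.5, 0, 0, 0, 0, 0, -1],
    [0.5, 0, 0, 0, 0, 0, -1],
  ],
)

```text
time: 4.87
tool_pos: [0.5033, -0.0251, 0.0643]
tool_rot: [-0.0, 0.687, 0.727, -0.0]
contact_force: [-0.0, -1.9, 1.0]
gripper_width: 0.002
grasp_force: 0.9
```

```bash
python3 -c "
from h import *
from plant import manip
st(manip)"
```

```text
t 4.8667 station mm [-30.1 -48.8  64.3] yaw err -0.02 z [-0. -0. -1.] F [-0.  -1.9  1. ] w 0.0021613366406116915
```

Contact is about 1.9 N. I'll continue in small steps to the corner stop.

Emit:
move_arm(
  rows=[
    [0.3, 0, 0, 0, 0, 0, -1],
    [0.2, 0, 0, 0, 0, 0, -1],
    [0.1, 0, 0, 0, 0, 0, -1],
    [0, 0, 0, 0, 0, 0, -1],
  ],
)

```text
time: 5.2
tool_pos: [0.5029, -0.0192, 0.0642]
tool_rot: [-0.0, 0.687, 0.727, 0.0]
contact_force: [0.6, 0.4, 0.2]
gripper_width: 0.001
grasp_force: 0.0
```

Emit:
move_arm(
  rows=[
    [0.1, 0, 0, 0, 0, 0, -1],
    [0, 0, 0, 0, 0, 0, -1],
  ],
)

```text
time: 5.37
tool_pos: [0.5029, -0.0186, 0.0642]
tool_rot: [-0.0, 0.687, 0.727, -0.0]
contact_force: [0.2, -0.3, 0.5]
gripper_width: -0.001
grasp_force: 0.4
```

Emit:
move_arm(
  rows=[
    [0.1, 0, 0, 0, 0, 0, -1],
    [0, 0, 0, 0, 0, 0, -1],
  ],
)

```text
time: 5.53
tool_pos: [0.5028, -0.0177, 0.0642]
tool_rot: [-0.0, 0.687, 0.727, -0.0]
contact_force: [0.1, -0.5, -0.4]
gripper_width: 0.0
grasp_force: 0.6
```

Emit:
move_arm(
  rows=[
    [0.1, 0, 0, 0, 0, 0, -1],
    [0.1, 0, 0, 0, 0, 0, -1],
    [0, 0, 0, 0, 0, 0, -1],
  ],
)

```text
time: 5.78
tool_pos: [0.5027, -0.0158, 0.0642]
tool_rot: [0.0, 0.687, 0.727, -0.0]
contact_force: [0.6, -2.5, -0.3]
gripper_width: 0.001
grasp_force: 1.4
```

Emit:
move_arm(
  rows=[
    [0.1, 0, 0, 0, 0, 0, -1],
    [0.1, 0, 0, 0, 0, 0, -1],
    [0, 0, 0, 0, 0, 0, -1],
  ],
)

```text
time: 6.03
tool_pos: [0.5027, -0.0154, 0.0643]
tool_rot: [0.002, 0.687, 0.727, -0.002]
contact_force: [0.6, -9.2, -0.6]
gripper_width: -0.002
grasp_force: 4.8
```

```bash
python3 -c "
from h import *
from plant import manip
st(manip)"
```

```text
t 6.0333 station mm [-30.1 -39.1  64.3] yaw err 0.03 z [ 0.    -0.005 -1.   ] F [ 0.6 -9.2 -0.6] w -0.002072704096171921
```

The stop is reached: 9 N at y=-39, so bolt_slide ≈ 0.060. Next I back off, go around and come in on the far side.

Emit:
move_arm(
  rows=[
    [-0.5, 0, 0, 0, 0, 0, -1],
    [-1, 0, 0, 0, 0, 0, -1],
    [-1, 0, 0, 0, 0, 0, -1],
    [0, 1.5, 0, 0, 0, 0, -1],
    [0, 2, 0, 0, 0, 0, -1],
    [0, 2, 0, 0, 0, 0, -1],
    [0, 0, 0, 0, 0, 0, -1],
    [1, 0, 0, 0, 0, 0, -1],
    [1, 0, 0, 0, 0, 0, -1],
    [1, 0, 0, 0, 0, 0, -1],
    [1, 0, 0, 0, 0, 0, -1],
    [0.6, 0, 0, 0, 0, 0, -1],
    [0, 0, 0, 0, 0, 0, -1],
  ],
)

```text
time: 7.12
tool_pos: [0.5558, 0.0121, 0.0642]
tool_rot: [-0.0, 0.686, 0.727, -0.0]
contact_force: [-0.3, -0.2, -0.3]
gripper_width: 0.001
grasp_force: 0.0
```

```bash
python3 -c "
from h import *
from plant import manip
st(manip)
f=manip.grab_frame('scene');g=manip.grab_frame('top')
cv2.imwrite('pics/s2.png',np.hstack([cv2.resize(f['img'][140:240,290:390],None,fx=4,fy=4),cv2.resize(g['img'][140:240,290:390],None,fx=4,fy=4)]))"
```

```text
t 7.1167 station mm [ 24.4 -14.6  64.2] yaw err 0.1 z [-0.  0. -1.] F [-0.3 -0.2 -0.3] w 0.0006206588076091348
```

View pics/s2.png

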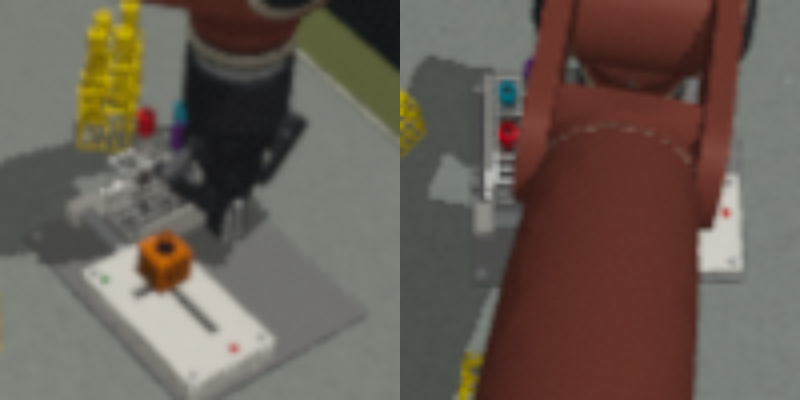

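The knob is at the corner (left crop 165,260), and the fingers (230,220) are clear on its far side. Now I push it toward −x.

Emit:
move_arm(
  rows=[
    [0, -0.5, 0, 0, 0, 0, -1],
    [0, -0.5, 0, 0, 0, 0, -1],
    [0, -0.5, 0, 0, 0, 0, -1],
    [0, -0.5, 0, 0, 0, 0, -1],
    [0, -0.4, 0, 0, 0, 0, -1],
    [0, -0.4, 0, 0, 0, 0, -1],
    [0, -0.4, 0, 0, 0, 0, -1],
    [0, -0.4, 0, 0, 0, 0, -1],
    [0, -0.4, 0, 0, 0, 0, -1],
    [0, -0.3, 0, 0, 0, 0, -1],
    [0, 0, 0, 0, 0, 0, -1],
  ],
)

```text
time: 8.13
tool_pos: [0.5129, 0.008, 0.0643]
tool_rot: [-0.0, 0.687, 0.727, -0.0]
contact_force: [-0.5, -0.1, -0.5]
gripper_width: 0.002
grasp_force: 0.0
```

Emit:
move_arm(
  rows=[
    [0, -0.2, 0, 0, 0, 0, -1],
    [0, -0.1, 0, 0, 0, 0, -1],
    [0, 0, 0, 0, 0, 0, -1],
  ],
)

```text
time: 8.38
tool_pos: [0.5105, 0.0079, 0.0644]
tool_rot: [0.0, 0.687, 0.727, 0.0]
contact_force: [0.8, -0.6, 0.4]
gripper_width: 0.0
grasp_force: 0.4
```

```bash
python3 -c "
from h import *
from plant import manip
st(manip)"
```

```text
t 8.3833 station mm [-21.1 -16.3  64.4] yaw err -0.01 z [ 0. -0. -1.] F [ 0.8 -0.6  0.4] w 0.0004824105829060853
```

Emit:
move_arm(
  rows=[
    [0, -0.2, 0, 0, 0, 0, -1],
    [0, -0.2, 0, 0, 0, 0, -1],
    [0, 0, 0, 0, 0, 0, -1],
  ],
)

```text
time: 8.63
tool_pos: [0.5063, 0.0076, 0.0644]
tool_rot: [-0.0, 0.687, 0.727, -0.0]
contact_force: [0.9, -0.9, 1.1]
gripper_width: -0.004
grasp_force: 0.3
```

Emit:
move_arm(
  rows=[
    [0, -0.15, 0, 0, 0, 0, -1],
    [0, 0, 0, 0, 0, 0, -1],
  ],
)

```text
time: 8.8
tool_pos: [0.5055, 0.0076, 0.0645]
tool_rot: [0.001, 0.687, 0.727, 0.001]
contact_force: [4.5, 1.0, 0.1]
gripper_width: -0.002
grasp_force: 2.0
```

Emit:
move_arm(
  rows=[
    [0, -0.15, 0, 0, 0, 0, -1],
    [0, 0, 0, 0, 0, 0, -1],
  ],
)

```text
time: 8.97
tool_pos: [0.5052, 0.0075, 0.0647]
tool_rot: [0.002, 0.687, 0.727, 0.002]
contact_force: [8.7, 0.7, -6.0]
gripper_width: 0.001
grasp_force: 4.3
```

Emit:
move_arm(
  rows=[
    [0, -0.15, 0, 0, 0, 0, -1],
    [0, 0, 0, 0, 0, 0, -1],
  ],
)

```text
time: 9.13
tool_pos: [0.5048, 0.0075, 0.0648]
tool_rot: [0.003, 0.687, 0.726, 0.003]
contact_force: [13.3, 1.6, -8.5]
gripper_width: -0.003
grasp_force: 6.4
```

The end stop is reached, with the force rising to 13 N. I'll retreat, lift clear of the view and check.

Emit:
move_arm(
  rows=[
    [0, 0.5, 0, 0, 0, 0, -1],
    [0, 1, 0, 0, 0, 0, -1],
    [0, 1, 0, 0, 0, 0, -1],
    [0, 0, -2, 0, 0, 0, -1],
    [0, 0, -3, 0, 0, 0, -1],
    [0, 0, -3, 0, 0, 0, -1],
    [0, 0, -3, 0, 0, 0, -1],
    [0, 0, -3, 0, 0, 0, -1],
    [0, 0, -3, 0, 0, 0, -1],
    [-3, 0, 0, 0, 0, 0, -1],
    [-3, 0, 0, 0, 0, 0, -1],
    [-3, 0, 0, 0, 0, 0, -1],
    [-3, 0, 0, 0, 0, 0, -1],
    [-3, 0, 0, 0, 0, 0, -1],
    [-3, 0, 0, 0, 0, 0, -1],
    [-3, 0, 0, 0, 0, 0, -1],
    [-3, 0, 0, 0, 0, 0, -1],
    [0, 0, 0, 0, 0, 0, -1],
    [0, 0, 0, 0, 0, 0, -1],
  ],
)

```text
time: 10.72
tool_pos: [0.5405, -0.2321, 0.2338]
tool_rot: [-0.001, 0.688, 0.726, -0.0]
contact_force: [0.5, 0.4, -1.1]
gripper_width: 0.005
grasp_force: 0.0
```

```bash
python3 -c "
from h import *
from plant import manip
st(manip)
f=manip.grab_frame('scene');g=manip.grab_frame('top')
b=blob(g,(3,150,60),(18,255,255),(310,175,385,212)); print(len(b),b.min(0),b.max(0))
c,k=np.cos(P[2]),np.sin(P[2])
q=np.array([proj(g,(P[0]+c*x-k*y,P[1]+k*x+c*y,z)) for x in(-.0675,-.0405) for y in(-.0285,-.0015) for z in(.031,.06)])
print('expected',q.min(0),q.max(0))
cv2.imwrite('pics/s3.png',np.hstack([cv2.resize(f['img'][140:240,290:390],None,fx=4,fy=4),cv2.resize(g['img'][140:240,290:390],None,fx=4,fy=4)]))"
```

```text
t 10.7167 station mm [  -4.7 -257.6  233.8] yaw err -0.16 z [-0.001  0.001 -1.   ] F [ 0.5  0.4 -1.1] w 0.004750827619585471
82 [340. 194.] [349. 204.]
expected [339.84590062 193.58236716] [349.27856491 204.33349113]
```

View pics/s3.png

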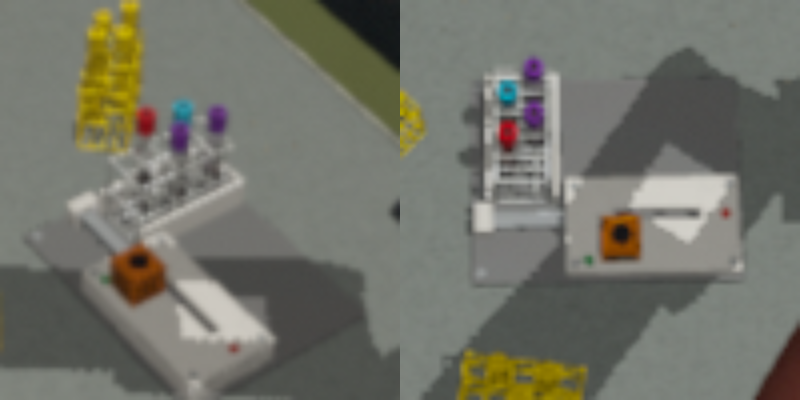

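The knob sits at the end of the short leg (right crop 620,235), matching the expected pixels. The bolt is in its keeper across the bay (520,215), the rack has not moved, and the robot is clear.

```bash
python3 -c "
from plant import manip
print(manip.job_done())"
```

```text
the job is handed in; nothing more can be done
None
```

The knob was pushed to the corner and then to the end of the short leg, the bolt is across the bay with the rack unmoved, and the job is handed in.

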